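# Clear the beam block and open the shutter

### The job

With the fingertips, gently push the square beam block over, away from the robot, until it is fully folded down and lies level, and only then press the long bar key on the shutter controller all the way in and let it come back up. Nothing is to be grasped, lifted or shoved out of place: leave the lens, the slit plate, the two round keys, the lens tube and the screwdriver alone.

Things in the scene. Friction and masses are not known exactly. Their poses are not given: they have to be found in the camera images.
- block_mount: Stand of the square beam block. Black base plate 90 x 60 x 14 mm, a post and, 60 mm above the table, a stiff hinge along its y axis carrying a square solid dark steel plate. 0.9 kg, loose. Origin on the table under the hinge axis; the base reaches 35 mm to its -x and 55 mm to its +x. x: the side the hinge folds to (away from the robot, turned by yaw); z up.
- block_plate (a joint): Hinge of the square beam block: 0 upright, grows as it folds over to its mount's +x, 1.57 lying level. It starts upright or leaning up to 0.25 forward. Friction holds it at any angle; about 1.5 N at the plate turns it; it stops at 1.57.
- block_center (a point): Centre of the square dark steel plate, 60 mm wide x 60 mm high x 8 mm thick. Its lower edge is 35 mm and its top edge 95 mm from the hinge axis (a narrow stem below it), its thickness centred on the hinge axis; upright, its top is 155 mm above the table. Turns with the plate: z from the hinge to the top edge, x normal to the plate.
- lens_mount: Bystander, not to be touched. Black base plate 90 x 60 x 14 mm, a post and, 60 mm above the table, a stiff hinge along its y axis carrying a round glass lens in a black ring, 58 mm across, top 152 mm above the table. 0.9 kg, loose. Origin on the table under the hinge axis; the base reaches 35 mm to its -x and 55 mm to its +x. x: the side the hinge folds to (away from the robot, turned by yaw); z up.
- lens_ring (a joint): Hinge of the round lens: 0 upright, grows as it folds over to its mount's +x, 1.57 lying level. To be left as it is.
- slit_mount: Bystander, not to be touched. Black base plate 90 x 60 x 14 mm, a post and, 60 mm above the table, a stiff hinge along its y axis carrying a narrow upright dark steel plate, 28 mm wide and 62 mm high, with a vertical slit, top 156 mm above the table. 0.9 kg, loose. Origin on the table under the hinge axis; the base reaches 35 mm to its -x and 55 mm to its +x. x: the side the hinge folds to (away from the robot, turned by yaw); z up.
- slit_plate (a joint): Hinge of the slit plate: 0 upright, grows as it folds over to its mount's +x, 1.57 lying level. To be left as it is.
- controller: Shutter controller: grey box with black side cheeks, 110 (x) x 120 (y) x 44 mm, 0.95 kg, loose on the table, with three white keys on its top: one long bar key along y at the side near the robot (-x), two round keys at the far side. Origin under its centre, z up.
- bar_key_top (a point): Centre of the top of the long bar key (16 x 60 mm), 56 mm above the table, 27 mm to the robot's side (-x) of the controller's centre.
- bar_key (a joint): Bar key travel in m: 0 up, 0.005 fully pressed. Spring: 1.5 N starts it, 4 N bottoms it; springs back.
- left_key_top (a point): Centre of the top of the round key (18 mm) at controller x +30, y +38 mm, 56 mm above the table. Not to be pressed.
- left_key (a joint): Its travel in m: 0 up, 0.005 fully pressed.
- right_key_top (a point): Centre of the top of the round key (18 mm) at controller x +30, y -38 mm, 56 mm above the table. Not to be pressed.
- right_key (a joint): Its travel in m: 0 up, 0.005 fully pressed.
- lens_tube: Black lens tube, 31 mm in diameter, 42 mm tall, standing loose on the table beyond the stands. Origin under its centre. To be left alone.
- driver: Black-handled screwdriver, 160 mm long, lying loose on the table beyond the stands. Its x axis runs along it to the tip. To be left alone.
Things that resemble listed ones, but are neither listed nor needed, are in the scene too. What is shaped like the block_mount but blue or green is not meant. Leave any green look-alike of the controller alone.

How it is judged:
On the way, in this order (a step that is already met when the one before it is completed fails the run):
1. the square beam block is folded down (value of joint block_plate above 1.38 rad), for 0.2 s.
2. the bar key is pressed in (over 4 mm) (value of joint bar_key above 0.004 m), for 0.05 s.
At the end, for the whole second after the job is handed in: The beam block lies within 11 degrees of level, all keys are up, the lens and slit plate stand (hinge under 0.3 rad); the block's stand and the controller are upright, at rest and within 25 mm of their start, the other stands and lens tube within 15 mm, the screwdriver within 20 mm (value of joint block_plate above 1.38 rad and value of joint each of bar_key, left_key, right_key below 0.0015 m and value of joint each of lens_ring, slit_plate below 0.3 rad and not (distance of block_mount from where it was at the start of the episode above 0.025 m) and not (distance of controller from where it was at the start of the episode above 0.025 m) and not (distance of lens_mount from where it was at the start of the episode above 0.015 m) and not (distance of slit_mount from where it was at the start of the episode above 0.015 m) and not (distance of lens_tube from where it was at the start of the episode above 0.015 m) and not (distance of driver from where it was at the start of the episode above 0.02 m) and linear speed of each of block_mount, controller below 0.02 m/s and not (angle between block_mount's own z axis and vertical above 0.1 rad) and not (angle between controller's own z axis and vertical above 0.1 rad) and not (angle between lens_mount's own z axis and vertical above 0.1 rad) and not (angle between slit_mount's own z axis and vertical above 0.1 rad) and not (angle between lens_tube's own z axis and vertical above 0.1 rad)); the robot touches nothing.
It fails at once if the bar key is pressed while the beam block is still up (value of joint bar_key above 0.003 m and value of joint block_plate below 1.3 rad).
It fails at once if a round key is pressed (over 2.5 mm) (value of joint any of left_key, right_key above 0.0025 m).
It fails at once if the lens or slit plate is folded (hinge over 0.3 rad), or a bystander moved (stands, lens tube 15 mm, screwdriver 20 mm) (value of joint any of lens_ring, slit_plate above 0.3 rad or distance of any of lens_mount, slit_mount, lens_tube from where it was at the start of the episode above 0.015 m or distance of driver from where it was at the start of the episode above 0.02 m).
It fails at once if the block's stand or the controller is shoved 25 mm, lifted 12 mm or tipped (distance of any of block_mount, controller from where it was at the start of the episode above 0.025 m or angle between any of block_mount, controller's own z axis and vertical above 0.2 rad or height (world z) of any of block_mount, controller above 0.012 m).
It fails at once if the fingers press the beam block's stand or the controller harder than 30 N (contact force between the fingers and block_mount above 30 N or contact force between the fingers and controller above 30 N).
It also fails if it takes over 48 s, if anything falls off the work surface, if the arm or the gripper's body presses on something with over 40 N, if the wrist force passes 120 N, or if a joint passes its speed limit or range.

### The arm

A 6-joint arm with a two-finger parallel gripper is mounted at the origin on the work surface. World frame = base frame: x ahead of the robot, y to its left, z up, the work surface at z = 0. Lengths are in m, angles in rad, forces in N, time in s.
With the tool pointing down it reaches from about 0.35 to 0.975 m from the base axis. Payload 4.9 kg.
Tool frame: the origin (TCP) lies between the finger pads; the fingertips stand 8 mm ahead of it and the grasp point (between the pads) lies 11 mm behind it; z points along the fingers, y is the direction in which the jaws open and shut (so a half turn about z gives the same grasp; the last joint's range is limited). The gripper opens to 85 mm and grips with 20 to 120 N. Pads are 22 mm wide; open, the fingers measure 114 mm over their backs; the gripper's body (76 mm by 85 mm) begins 54 mm behind the grasp point. The pads swing forward as they close: fully open they stand 13 mm farther back than shut.
Start: joints at [1.143, 0.053, 1.613, -0, 1.476, -0.119], TCP at [0.19, 0.595, 0.239] pointing down, gripper open.
Joint ranges: [-3.01, 3.01], [-1.01, 2.22], [0.06, 2.58], [-1.02, 4.17], [0.09, 2.62], [-3.14, 3.14]. Speed limits (rad/s): [2.57, 2.57, 3.14, 3.14, 3.14, 3.14].

### API

Orientations are given as a rotation vector (axis times angle).
In Python, from station import ctrl gives the robot as it stands. The module is installed in compiled form; this text tells all that it offers.
- The arm moves only by the shell command python3 -m creep 'ROWS' [FORCE]. ROWS is JSON, a list of rows, each an object with "hand": the opening, from 0 (shut) to 1 (fully open); "translation": the shift along the tool's x, y, z in cm, a list of three; "delta_rot": the turn, a rotation vector about the tool's x, y, z in degrees, a list of three. A call has 1 to 8 rows; each row shifts and turns the commanded pose from where the row before left it, along the tool's axes as they then stand; what a row does not reach is not made up. A row lasts 1/8 s, in which the tool goes at most 62.5 mm and 10.7 degrees, less where a joint would pass 70% of its speed; a pose out of reach is approached as far as the arm can. A call with a gripper value outside its range is refused whole. The fingers move at their own pace and stop on an object; FORCE is the grip in N (left out, the last holds). Time passes only in rows, so rows that do not move let the fingers close. It gives the time, the measured TCP pose, the force and the opening at its end, in the units of the state.
- ctrl.get_obs(): the state, without advancing time (a new reading comes with each control period).
- ctrl.get_image(name): name is "side" or "top"; returns (picture, depth): 384x512x3 uint8, red, green, blue; 384x512 float32, m along the optical axis (not along the pixel's ray), 0 where there is no reading.
- ctrl.calibration(name): a dict with "fx", "fy", "cx", "cy" (pixels), "T" (4x4, takes a point from camera to world coordinates). Camera axes: x right, y up, looking along -z (the intrinsics and any distortion apply to the point x, -y, -z); pixel columns grow to the right and rows downward; lengths in m; the calibration is good to about 2 mm. A picture is of the moment at which its call begins. calibration takes no time and is no camera call.
- ctrl.finish_job(): hands the job in, once; it reports no verdict.
The state is a dict: "t": time; "q": joint angles; "dq": joint speeds; "effort": joint torques, N m; "tool_pos": TCP position; "tool_rot": TCP orientation; "contact_force": force on the tool from outside, world axes, zero at the start; "wrist_torque": the same for the moment, N m; "opening": finger opening in m.
Only numpy, scipy, OpenCV 4.12 (cv2) and the standard library are available. Lean on these libraries where they do the work, as an engineer would, in place of code of your own. Each camera call takes 0.05 s, during which the arm holds its last target.

## Working session

There is one attempt and no reset: what is moved stays moved. The work goes in short steps, Python scripts to look and compute and a shell command to move; the robot and the scene stay as the last step left them, time stands still between calls to the robot, and variables do not carry over. Pictures are saved under pics/ and viewed, and the job is handed in when it is done.

```bash
mkdir -p pics; cat > h.py <<'E'
import numpy as np, cv2
from station import ctrl
def world(name,d,u,v):
    c=ctrl.calibration(name); z=d[v,u]
    p=np.array([(u-c['cx'])/c['fx']*z,-(v-c['cy'])/c['fy']*z,-z,1]); return (c['T']@p)[:3]
def cloud(name,d):
    c=ctrl.calibration(name); v,u=np.mgrid[:384,:512]
    P=np.stack([(u-c['cx'])/c['fx']*d,-(v-c['cy'])/c['fy']*d,-d,np.ones_like(d)],-1)@np.array(c['T']).T
    return P[...,:3]
E
python3 - <<'E'
from h import *
print(ctrl.get_obs())
for n in ('side','top'):
    im,d=ctrl.get_image(n); cv2.imwrite(f'pics/{n}0.png',im[:,:,::-1]); np.savez(f'{n}0.npz',im=im,d=d); print(n,{k:v for k,v in ctrl.calibration(n).items()})
E
```

```text
{'t': 0.0, 'q': array([ 1.14299274e+00,  5.33203718e-02,  1.61425556e+00,  7.27906005e-06,
        1.47599347e+00, -1.19026577e-01]), 'dq': array([ 0.00068518,  0.00202278, -0.0012096 , -0.00068658,  0.00023535,
       -0.00228762]), 'effort': array([-1.24998160e-04, -3.93719566e+01, -3.70157647e+01,  2.90909611e-05,
        7.52463442e-03, -2.37542645e-05]), 'tool_pos': array([0.18970123, 0.59489765, 0.23810858]), 'tool_rot': array([-4.83018962e-01, -3.10368988e+00,  2.98613769e-03]), 'contact_force': array([-0.41806877,  0.05303586, -1.19342127]), 'wrist_torque': array([-0.01966036, -0.0239725 , -0.00357241]), 'opening': 0.08538360909633193}
side {'fx': 377.3551268534791, 'fy': 377.3551268534791, 'cx': 248.56208195058412, 'cy': 185.384609186275, 'T': array([[ 0.99550866,  0.06499513, -0.06883421,  0.50155794],
       [-0.09383884,  0.77362034, -0.62666246, -0.49889901],
       [ 0.01252154,  0.63030723,  0.77624481,  0.75011598],
       [ 0.        ,  0.        ,  0.        ,  1.        ]])}
top {'fx': 384.8761500535974, 'fy': 384.8761500535974, 'cx': 256.29522393384815, 'cy': 193.9090942478581, 'T': array([[ 0.02550865,  0.99035406, -0.13619158,  0.40022539],
       [-0.99960664,  0.02685768,  0.00807684,  0.06490264],
       [ 0.01165672,  0.13593198,  0.99064959,  1.13858837],
       [ 0.        ,  0.        ,  0.        ,  1.        ]])}
```

View pics/side0.png

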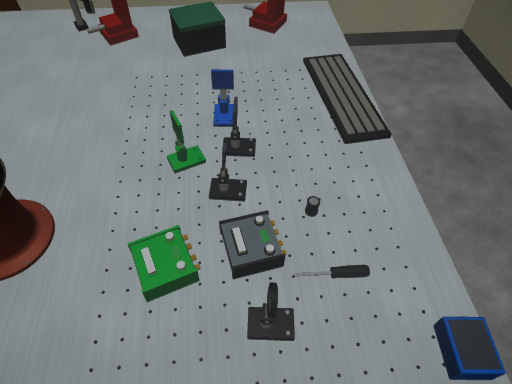

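View pics/top0.png

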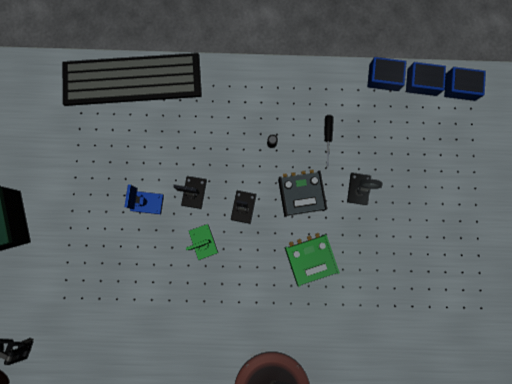

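```bash
python3 - <<'E'
from h import *
s=np.load('side0.npz');t=np.load('top0.npz')
a=cv2.resize(s['im'][85:205,190:290],None,fx=4,fy=4,interpolation=2)
b=cv2.resize(t['im'][165:265,165:265],(480,480),interpolation=2)
cv2.imwrite('pics/crop0.png',np.hstack([a[:480,:320+80],b[:,:400]])[:,:,::-1])
Q=cloud('top',t['d']);S=cloud('side',s['d'])
for n,P,sh in(('top',Q,(165,265)),('side',S,None)):
    m=(P[...,2]>.1)&(P[...,2]<.2)&(P[...,0]>.3)&(P[...,0]<.8)&(abs(P[...,1])<.5)
    k,l,st,c=cv2.connectedComponentsWithStats(m.astype('uint8'))
    for i in range(1,k):
        if st[i,4]>8:
            p=P[l==i]; print(n,st[i],c[i].round(),p.min(0).round(3),p.max(0).round(3),p.mean(0).round(3),s['im' ][0,0,0]*0)
for n,uv in (('top',[(305,203),(288,185),(314,181),(303,192)]),):
    for u,v in uv: print(u,v,world(n,t['d'],u,v).round(4))
for u,v in [(239,241),(251,244),(260,218),(270,249)]: print('s',u,v,world('side',s['d'],u,v).round(4))
E
```

```text
top [360 179  23  10 181] [371. 183.] [ 0.567 -0.277  0.1  ] [ 0.586 -0.219  0.155] [ 0.576 -0.247  0.131] 0
top [124 184  13  25 224] [130. 196.] [0.494 0.381 0.1  ] [0.553 0.394 0.16 ] [0.523 0.386 0.137] 0
top [173 184  27  10 138] [186. 188.] [0.54  0.212 0.1  ] [0.556 0.272 0.158] [0.547 0.241 0.142] 0
top [237 200  11   8  60] [242. 203.] [0.506 0.08  0.102] [0.519 0.108 0.159] [0.512 0.094 0.14 ] 0
top [186 239  25  11 104] [198. 244.] [0.39  0.174 0.103] [0.417 0.231 0.159] [0.403 0.202 0.147] 0
side [211  70  23  19 390] [222.  78.] [0.49  0.379 0.1  ] [0.55  0.392 0.156] [0.52  0.385 0.129] 0
side [233  97   5  32 116] [235. 112.] [0.537 0.211 0.1  ] [0.552 0.272 0.157] [0.543 0.229 0.139] 0
side [170 110  14  33 203] [176. 126.] [0.385 0.174 0.1  ] [0.414 0.232 0.156] [0.401 0.196 0.134] 0
side [222 143   5  26  86] [224. 155.] [0.503 0.08  0.101] [0.516 0.11  0.157] [0.508 0.088 0.136] 0
side [267 282  11  37 322] [272. 300.] [ 0.564 -0.278  0.1  ] [ 0.583 -0.219  0.153] [ 0.573 -0.252  0.134] 0
305 203 [ 0.5271 -0.0829  0.0536]
288 185 [ 0.5772 -0.0337  0.0555]
314 181 [ 0.591  -0.108   0.0547]
303 192 [ 0.5598 -0.0781  0.0445]
s 239 241 [ 0.5287 -0.0875  0.0557]
s 251 244 [ 0.5543 -0.0897  0.0431]
s 260 218 [ 0.58   -0.0309  0.0523]
s 270 249 [ 0.5917 -0.1123  0.0557]
```

View pics/crop0.png

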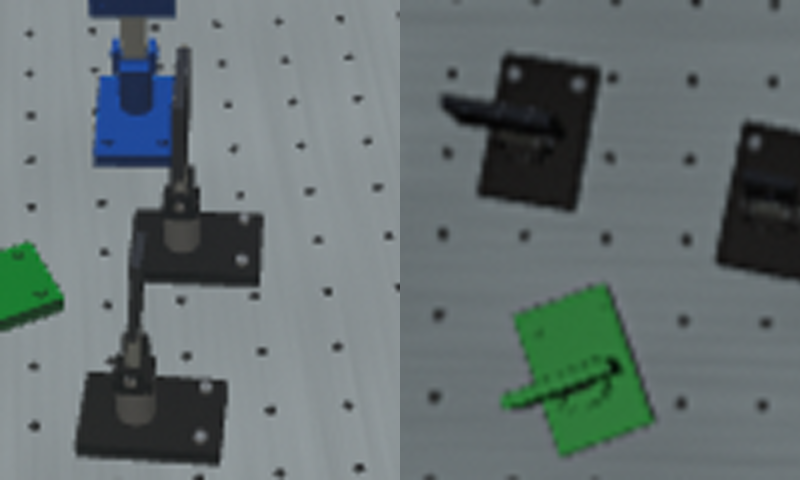

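```bash
python3 - <<'E'
from h import *
s=np.load('side0.npz');t=np.load('top0.npz')
Q=cloud('top',t['d']);S=cloud('side',s['d'])
for nm,cx,cy in(('block',.545,.24),('slit',.51,.094),('lens',.575,-.248)):
  for n,P,im in(('top',Q,t['im']),('side',S,s['im'])):
    near=(abs(P[...,0]-cx)<.085)&(abs(P[...,1]-cy)<.07)
    for lo,hi in((.14,.16),(.12,.14),(.1,.12)):
        p=P[near&(P[...,2]>lo)&(P[...,2]<hi)]
        if len(p)>4:
            w=p[:,1]; print(nm,n,lo,len(p),'y',w.min().round(4),w.max().round(4),'x',p[:,0].min().round(4),p[:,0].max().round(4), 'slope dx/dy',np.polyfit(p[:,1],p[:,0],1).round(3))
    b=P[near&(P[...,2]>.009)&(P[...,2]<.02)&(im.max(-1)<75)]
    (c,sz,a)=cv2.minAreaRect((b[:,:2]*1000).astype('float32')); print(nm,n,'base',np.round(c,1),np.round(sz,1),round(a,1),b[:,2].mean())
for n,P,im in(('top',Q,t['im']),('side',S,s['im'])):
    m=(im.min(-1)>140)&(P[...,2]>.047)&(P[...,2]<.062)&(abs(P[...,0]-.56)<.08)&(abs(P[...,1]+.07)<.08)
    k,l,st,c=cv2.connectedComponentsWithStats(m.astype('uint8'))
    for i in range(1,k):
        if st[i,4]>5:
            p=P[l==i]; r=cv2.minAreaRect((p[:,:2]*1000).astype('float32')); print('key',n,st[i,4],c[i].round(),p.mean(0).round(4),np.round(r[0],1),np.round(r[1],1),r[2])
E
```

```text
block top 0.14 90 y 0.2128 0.2721 x 0.5405 0.556 slope dx/dy [0.141 0.514]
block top 0.12 25 y 0.2122 0.2717 x 0.5407 0.5486 slope dx/dy [0.088 0.523]
block top 0.1 23 y 0.2125 0.2663 x 0.5406 0.5475 slope dx/dy [0.092 0.522]
block top base [556.4 241. ] [61.  88.1] 82.5 0.014201003976203
block side 0.14 69 y 0.2113 0.2719 x 0.5382 0.5524 slope dx/dy [0.134 0.512]
block side 0.12 24 y 0.2122 0.2329 x 0.5378 0.5467 slope dx/dy [0.344 0.467]
block side 0.1 23 y 0.212 0.2342 x 0.5374 0.5467 slope dx/dy [0.319 0.472]
block side base [552.7 240.4] [62.3 89.4] 81.9 0.013018984449213743
slit top 0.14 33 y 0.0802 0.1061 x 0.5089 0.5185 slope dx/dy [0.166 0.498]
slit top 0.12 13 y 0.0804 0.1071 x 0.5079 0.5134 slope dx/dy [0.123 0.499]
slit top 0.1 14 y 0.0806 0.1077 x 0.506 0.5121 slope dx/dy [0.137 0.496]
slit top base [517.1  93.6] [60.1 88. ] 80.3 0.014177651713220336
slit side 0.14 43 y 0.08 0.1104 x 0.5048 0.5156 slope dx/dy [0.21  0.491]
slit side 0.12 22 y 0.0803 0.0971 x 0.5039 0.5119 slope dx/dy [0.364 0.477]
slit side 0.1 21 y 0.0801 0.1028 x 0.5032 0.5115 slope dx/dy [0.293 0.482]
[... 254 characters left out ...]
5 x 0.5674 0.5767 slope dx/dy [0.13  0.605]
lens top base [ 580.1 -248.4] [60.4 88.9] 83.5 0.014383743503808563
lens side 0.14 169 y -0.2728 -0.2257 x 0.568 0.5821 slope dx/dy [0.118 0.604]
lens side 0.12 72 y -0.2778 -0.2191 x 0.5648 0.5826 slope dx/dy [0.068 0.589]
lens side 0.1 81 y -0.2761 -0.2194 x 0.5639 0.5737 slope dx/dy [0.112 0.597]
lens side base [ 577.3 -248.7] [60.3 89.4] 82.7 0.012951983461035333
key side 35 [259. 218.] [ 0.5776 -0.0335  0.0553] [577.9 -34.1] [14.7 13.5] 10.915857315063477
key side 165 [239. 239.] [ 0.5283 -0.0822  0.0551] [528.1 -81.9] [14.5 60. ] 10.074052810668945
key side 40 [269. 248.] [ 0.5909 -0.1084  0.0551] [ 591.2 -108.4] [14.1 14.7] 84.22356414794922
```

```bash
python3 - <<'E'
from h import *
s=np.load('side0.npz');t=np.load('top0.npz')
a=cv2.resize(s['im'][270:345,235:310],(400,400),interpolation=2)
b=cv2.resize(t['im'][165:215,340:390],(400,400),interpolation=2)
cv2.imwrite('pics/crop1.png',np.hstack([a,b])[:,:,::-1])
E
```

```text
(no output)
```

View pics/crop1.png

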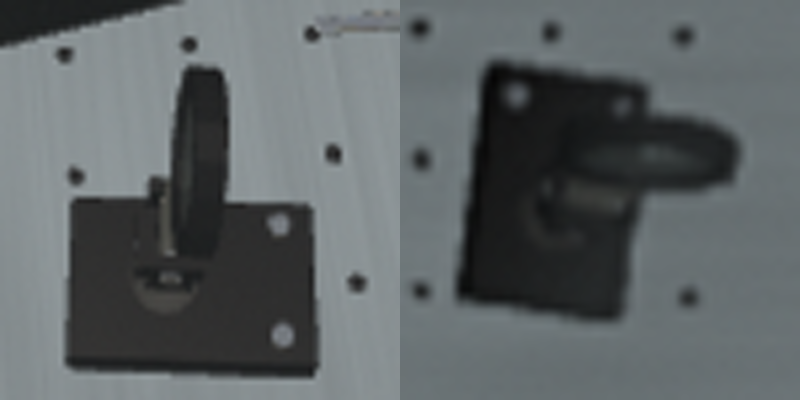

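The meant block is at top px (186,188), a black stand whose plate is about 60 mm wide at every height, so it is square. The stand at (243,207) is 28 mm wide, which makes it the slit. The one at (360,189) is a thick round ring, the lens. The ones at (140,200) and (203,242) are blue and green decoys. The grey controller is at (303,192), and the green one at (312,260) is a decoy.

First I shut the fingers and align them with the block's yaw of about -8°.

```bash
python3 -m creep '[{"hand":0,"translation":[0,0,0],"delta_rot":[0,0,-9.7]},{"hand":0,"translation":[0,0,0],"delta_rot":[0,0,0]},{"hand":0,"translation":[0,0,0],"delta_rot":[0,0,0]},{"hand":0,"translation":[0,0,0],"delta_rot":[0,0,0]}]'
cat >> h.py <<'E'
from scipy.spatial.transform import Rotation as Ro
YB=np.deg2rad(-8); H=np.array([.5446,.2421]); xb=np.array([np.cos(YB),np.sin(YB)]); yb=np.array([-xb[1],xb[0]])
def to(target):
    o=ctrl.get_obs(); R=Ro.from_rotvec(o['tool_rot']).as_matrix()
    return 100*R.T@(np.array(target)-o['tool_pos'])
def blk(a,b,z): return [*(H+a*xb+b*yb),z]
def inblk():
    p=ctrl.get_obs()['tool_pos']; d=p[:2]-H; return d@xb,d@yb,p[2]
E
python3 - <<'E'
from h import *
o=ctrl.get_obs(); print(o['t'],o['opening'],Ro.from_rotvec(o['tool_rot']).as_matrix().round(3))
print(to(blk(-.045,0,.238)).round(2),to(blk(-.045,0,.148)).round(2))
E
```

```text
t: 0.6
tool_pos: [0.1899, 0.5953, 0.2392]
tool_rot: [-0.221, -3.134, 0.0]
contact_force: [-0.2, 1.0, -1.3]
opening: 0.0129
0.6 0.012893934143877508 [[-0.99  0.14 -0.  ]
 [ 0.14  0.99 -0.  ]
 [ 0.   -0.   -1.  ]]
[-35.57 -30.     0.12] [-35.58 -30.     9.12]
```

```bash
python3 -m creep '[{"hand":0,"translation":[-3.5,-3.0,0],"delta_rot":[0,0,0]},{"hand":0,"translation":[-4.5,-4.0,0],"delta_rot":[0,0,0]},{"hand":0,"translation":[-4.5,-4.0,0],"delta_rot":[0,0,0]},{"hand":0,"translation":[-4.5,-4.0,0],"delta_rot":[0,0,0]},{"hand":0,"translation":[-4.5,-4.0,0],"delta_rot":[0,0,0]},{"hand":0,"translation":[-4.5,-4.0,0],"delta_rot":[0,0,0]},{"hand":0,"translation":[-4.5,-3.5,0],"delta_rot":[0,0,0]},{"hand":0,"translation":[-3.5,-2.5,0],"delta_rot":[0,0,0]}]'
python3 -m creep '[{"hand":0,"translation":[0,0,0],"delta_rot":[0,0,0]}]'
python3 - <<'E'
from h import *
print(inblk(),to(blk(-.045,0,.148)).round(2))
E
```

```text
t: 1.6
tool_pos: [0.4877, 0.259, 0.2396]
tool_rot: [0.223, 3.133, 0.0]
contact_force: [-0.3, 1.4, 0.1]
opening: 0.0001
t: 1.72
tool_pos: [0.4879, 0.259, 0.2393]
tool_rot: [0.227, 3.133, -0.0]
contact_force: [-0.3, -0.1, -0.4]
opening: -0.0
(np.float64(-0.05849631080566471), np.float64(0.008850921781041002), np.float64(0.23933598747690213)) [-1.35 -0.88  9.13]
```

```bash
python3 -m creep '[{"hand":0,"translation":[0,-0.9,3],"delta_rot":[0,0,0]},{"hand":0,"translation":[0,0,3],"delta_rot":[0,0,0]},{"hand":0,"translation":[0,0,3.1],"delta_rot":[0,0,0]},{"hand":0,"translation":[-1.4,0,0],"delta_rot":[0,0,0]},{"hand":0,"translation":[0,0,0],"delta_rot":[0,0,0]}]'
python3 - <<'E'
from h import *
print(inblk())
ims=[]
for n in ('side','top'):
    im,d=ctrl.get_image(n); np.savez(f'{n}1.npz',im=im,d=d)
    P=cloud(n,d); b=np.array(blk(0,0,0))
    m=(abs(P[...,0]-b[0])<.1)&(abs(P[...,1]-b[1])<.05)&(P[...,2]>.11)
    L=(P[m][:,:2]-H)@xb
    print(n,[(z,np.sort(L[abs(P[m][:,2]-z)<.004])[[0,-1]].round(4)) for z in (.12,.13,.136,.14,.145,.15,.155) if (abs(P[m][:,2]-z)<.004).any()])
    u=(180,60) if n=='side' else (150,140)
    ims.append(cv2.resize(im[u[1]:u[1]+120,u[0]:u[0]+90],(390,520),interpolation=2))
cv2.imwrite('pics/app.png',np.hstack(ims)[:,:,::-1])
E
```

```text
t: 2.35
tool_pos: [0.5003, 0.2507, 0.1499]
tool_rot: [0.219, 3.132, 0.001]
contact_force: [-0.5, -0.5, -0.1]
opening: -0.0001
(np.float64(-0.04503552608597283), np.float64(0.0023642469418602777), np.float64(0.1499062191824669))
side [(0.12, array([-0.0029,  0.0034])), (0.13, array([-0.0026,  0.0035])), (0.136, array([-0.0025,  0.0037])), (0.14, array([-0.0537,  0.0037])), (0.145, array([-0.0561,  0.0037])), (0.15, array([-0.0561,  0.0039])), (0.155, array([-0.0559,  0.0039]))]
top [(0.12, array([-0.0008,  0.0062])), (0.13, array([-0.0004,  0.0014])), (0.136, array([-0.0004,  0.0063])), (0.14, array([-0.0003,  0.0034])), (0.145, array([-0.0003, -0.0003])), (0.15, array([-0.0001,  0.0075])), (0.155, array([0.0001, 0.0075]))]
```

View pics/app.png

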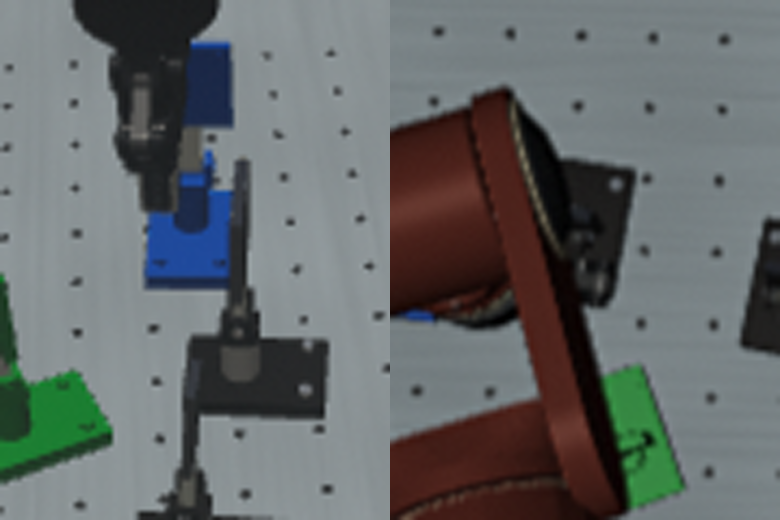

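The side view shows the tip at px ~(160,205), free and just behind the plate at (240,160..290). The plate is upright (theta about 0.02). Next I work out the arc rows.

```bash
python3 - <<'E'
from h import *
th=np.deg2rad(np.r_[0,np.arange(6,91,6)])
a=.0015-.011+.078*np.sin(th)-.004*np.cos(th); z=.068+.078*np.cos(th)+.004*np.sin(th)
print(np.c_[np.rad2deg(th),a*100,z*100].round(2)); print(np.c_[-np.diff(a),-np.diff(z)].round(4)*100)
E
```

```text
[[ 0.   -1.35 14.6 ]
 [ 6.   -0.53 14.6 ]
 [12.    0.28 14.51]
 [18.    1.08 14.34]
 [24.    1.86 14.09]
 [30.    2.6  13.75]
 [36.    3.31 13.35]
 [42.    3.97 12.86]
 [48.    4.58 12.32]
 [54.    5.13 11.71]
 [60.    5.6  11.05]
 [66.    6.01 10.34]
 [72.    6.34  9.59]
 [78.    6.6   8.81]
 [84.    6.77  8.01]
 [90.    6.85  7.2 ]]
[[-0.82  0.  ]
 [-0.81  0.09]
 [-0.8   0.17]
 [-0.78  0.25]
 [-0.75  0.33]
 [-0.71  0.41]
 [-0.66  0.48]
 [-0.61  0.55]
 [-0.55  0.61]
 [-0.48  0.66]
 [-0.41  0.71]
 [-0.33  0.75]
 [-0.25  0.78]
 [-0.17  0.8 ]
 [-0.08  0.81]]
```

```bash
python3 -m creep '[{"hand":0,"translation":[-1.4,-0.2,0.2],"delta_rot":[0,0,0]},{"hand":0,"translation":[-1.4,0,0.2],"delta_rot":[0,0,0]},{"hand":0,"translation":[-0.5,0,0],"delta_rot":[0,0,0]},{"hand":0,"translation":[-0.5,0,0.1],"delta_rot":[0,0,0]}]'
python3 -m creep '[{"hand":0,"translation":[-0.5,0,0.1],"delta_rot":[0,0,0]}]'
```

```text
t: 2.95
tool_pos: [0.5367, 0.2427, 0.1433]
tool_rot: [-0.219, -3.134, 0.0]
contact_force: [-0.8, -0.5, 0.6]
opening: 0.0001
t: 3.08
tool_pos: [0.5414, 0.2421, 0.1422]
tool_rot: [-0.219, -3.134, 0.0]
contact_force: [-0.4, 0.0, 0.3]
opening: -0.0002
```

```bash
python3 -m creep '[{"hand":0,"translation":[-0.6,0,0],"delta_rot":[0,0,0]},{"hand":0,"translation":[-0.8,0,0.1],"delta_rot":[0,0,0]},{"hand":0,"translation":[-0.8,0,0.2],"delta_rot":[0,0,0]},{"hand":0,"translation":[-0.7,0,0.3],"delta_rot":[0,0,0]}]'
cat > look.py <<'E'
from h import *
import sys
print(inblk(), ctrl.get_obs()['contact_force'].round(1))
im,d=ctrl.get_image('side'); o=np.load('side0.npz')
P=cloud('side',d); 
cv2.imwrite(f'pics/{sys.argv[1]}.png',cv2.resize(im[60:210,150:350],(800,600),interpolation=2)[:,:,::-1])
near=(abs(P[...,0]-H[0]-.01)<.075)&(abs(P[...,1]-H[1])<.06)
b=P[near&(P[...,2]>.009)&(P[...,2]<.02)&(im.max(-1)<75)]
r=cv2.minAreaRect((b[:,:2]*1000).astype('float32')); print('base',np.round(r[0],1),np.round(r[1],1),r[2],'start 552.7 240.4')
E
python3 look.py p1
```

```text
t: 3.58
tool_pos: [0.5706, 0.238, 0.1362]
tool_rot: [0.219, 3.134, 0.0]
contact_force: [-1.0, 0.9, -1.0]
opening: 0.0003
(np.float64(0.026275438904518625), np.float64(-0.0004078012974590412), np.float64(0.13616651664290547)) [-1.   0.9 -1. ]
base [552.5 240.2] [61.1 89. ] 80.85133361816406 start 552.7 240.4
```

View pics/p1.png

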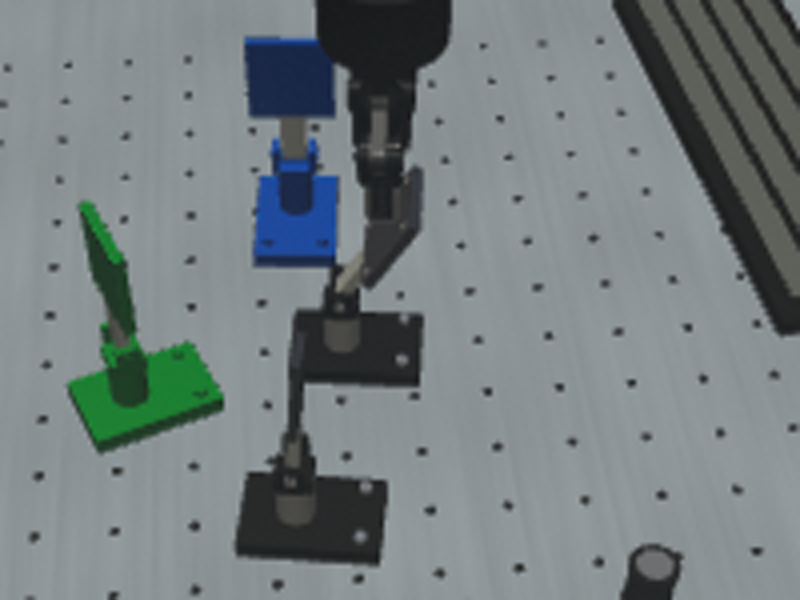

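The plate, at (390,235) in the crop, leans about 30° under the fingertip and the stand has not moved. I continue along the arc.

```bash
python3 -m creep '[{"hand":0,"translation":[-0.7,0,0.4],"delta_rot":[0,0,0]},{"hand":0,"translation":[-0.7,0,0.4],"delta_rot":[0,0,0]},{"hand":0,"translation":[-0.6,0,0.5],"delta_rot":[0,0,0]},{"hand":0,"translation":[-0.5,0,0.6],"delta_rot":[0,0,0]},{"hand":0,"translation":[-0.5,0,0.7],"delta_rot":[0,0,0]},{"hand":0,"translation":[-0.4,0,0.7],"delta_rot":[0,0,0]}]'
python3 look.py p2
```

```text
t: 4.38
tool_pos: [0.604, 0.2333, 0.1029]
tool_rot: [0.219, 3.134, 0.0]
contact_force: [-0.0, 0.0, 1.4]
opening: -0.0001
(np.float64(0.06007941530225497), np.float64(-0.0003994608449621532), np.float64(0.10291203248586635)) [-0.   0.   1.4]
base [554.  239.3] [61.2 89.4] 85.31986999511719 start 552.7 240.4
```

View pics/p2.png

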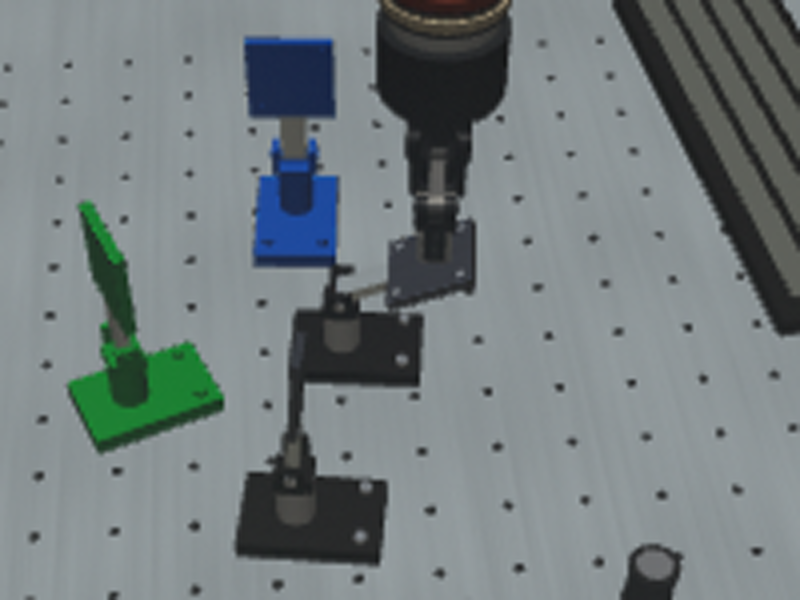

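The plate, at (430,265), is at about 65°. Now the final part, mostly downward.

```bash
python3 -m creep '[{"hand":0,"translation":[-0.3,0,0.8],"delta_rot":[0,0,0]},{"hand":0,"translation":[-0.2,0,0.8],"delta_rot":[0,0,0]},{"hand":0,"translation":[-0.1,0,0.7],"delta_rot":[0,0,0]},{"hand":0,"translation":[0,0,0.4],"delta_rot":[0,0,0]}]'
for i in 1; do python3 -m creep '[{"hand":0,"translation":[0,0,0.2],"delta_rot":[0,0,0]}]'; done
python3 look.py p3
```

```text
t: 4.92
tool_pos: [0.6093, 0.2325, 0.0755]
tool_rot: [-0.219, -3.133, 0.0]
contact_force: [-0.3, -0.2, 0.4]
opening: -0.0001
t: 5.05
tool_pos: [0.6093, 0.2325, 0.0739]
tool_rot: [-0.219, -3.133, 0.0]
contact_force: [0.9, -0.2, 0.8]
opening: -0.0
(np.float64(0.0654455727144229), np.float64(-0.0004950316411596959), np.float64(0.07390567466581455)) [ 0.9 -0.2  0.8]
base [552.2 239.9] [62.7 86.4] 84.03740692138672 start 552.7 240.4
```

View pics/p3.png

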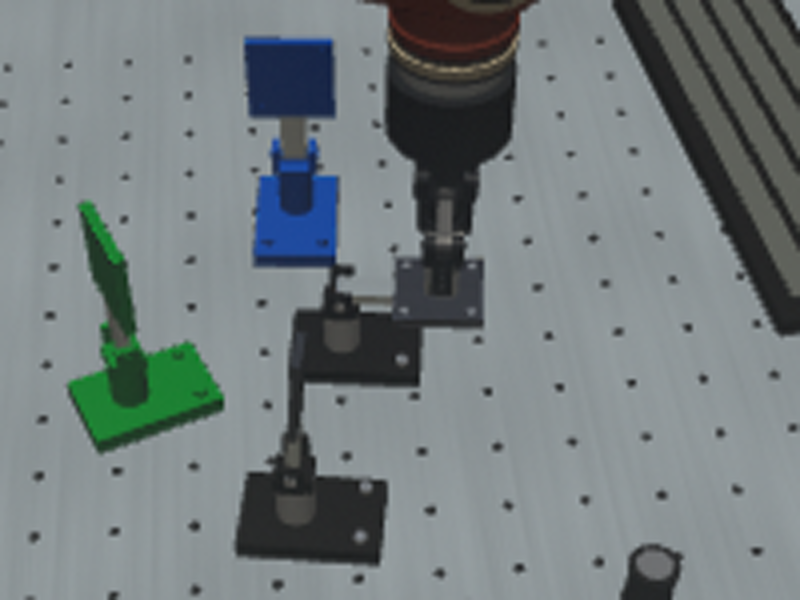

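```bash
for i in 1; do python3 -m creep '[{"hand":0,"translation":[0,0,0.1],"delta_rot":[0,0,0]}]'; python3 -m creep '[{"hand":0,"translation":[0,0,0.1],"delta_rot":[0,0,0]},{"hand":0,"translation":[0,0,0],"delta_rot":[0,0,0]}]'; done
python3 - <<'E'
from h import *
im,d=ctrl.get_image('side');P=cloud('side',d)
L=(P[...,:2]-H)
a=L@xb;b=L@yb
m=(a>.036)&(a<.1)&(abs(b)<.028)&(abs(b)>.016)&(P[...,2]>.045)&(P[...,2]<.08)
A=np.c_[a[m],b[m],np.ones(m.sum())]; c=np.linalg.lstsq(A,P[m][:,2],rcond=None)[0]; print(m.sum(),c.round(4),np.rad2deg(np.arctan(c[0])))
E
```

```text
t: 5.22
tool_pos: [0.6096, 0.2326, 0.0734]
tool_rot: [0.219, 3.134, 0.0]
contact_force: [-0.4, -0.3, 0.1]
opening: -0.0005
t: 5.48
tool_pos: [0.6096, 0.2326, 0.0724]
tool_rot: [0.219, 3.134, 0.0]
contact_force: [-0.1, 0.0, -1.3]
opening: -0.0003
124 [-0.0139  0.0257  0.064 ] -0.7966583484730306
```

```bash
python3 -m creep '[{"hand":0,"translation":[0,0,0.1],"delta_rot":[0,0,0]},{"hand":0,"translation":[0,0,0],"delta_rot":[0,0,0]}]'; python3 -m creep '[{"hand":0,"translation":[0,0,0],"delta_rot":[0,0,0]}]'
```

```text
t: 5.78
tool_pos: [0.6097, 0.2326, 0.0721]
tool_rot: [0.219, 3.134, 0.0]
contact_force: [-1.1, -0.9, 3.7]
opening: -0.0002
t: 5.9
tool_pos: [0.6097, 0.2326, 0.072]
tool_rot: [0.219, 3.134, 0.0]
contact_force: [-1.9, -0.4, 4.8]
opening: 0.0002
```

The force rose to 4.8 N with no more travel, so the hinge is on its stop. I retract upward and check.

```bash
python3 -m creep '[{"hand":0,"translation":[0,0,-0.5],"delta_rot":[0,0,0]},{"hand":0,"translation":[0,0,-2],"delta_rot":[0,0,0]},{"hand":0,"translation":[0,0,-5],"delta_rot":[0,0,0]},{"hand":0,"translation":[0,0,-5],"delta_rot":[0,0,0]},{"hand":0,"translation":[0,0,-4],"delta_rot":[0,0,0]},{"hand":0,"translation":[0,0,0],"delta_rot":[0,0,0]}]'
python3 - <<'E'
from h import *
K=[.5283,-.0817,.2]
print(to(K).round(2))
im,d=ctrl.get_image('side');P=cloud('side',d)
L=(P[...,:2]-H); a=L@xb;b=L@yb
m=(a>.038)&(a<.094)&(abs(b)<.028)&(P[...,2]>.045)&(P[...,2]<.08)
A=np.c_[a[m],b[m],np.ones(m.sum())]; c=np.linalg.lstsq(A,P[m][:,2],rcond=None)[0]; print(m.sum(),c.round(4),np.rad2deg(np.arctan(c[0])))
E
python3 look.py p4
```

```text
t: 6.65
tool_pos: [0.6121, 0.2332, 0.2434]
tool_rot: [0.218, 3.124, 0.005]
contact_force: [0.4, -0.7, 0.0]
opening: 0.0002
[  3.96 -32.37   4.16]
319 [-0.0068  0.0171  0.0633] -0.39091486645353724
(np.float64(0.06686042860430592), np.float64(5.813087289750495e-05), np.float64(0.23996494388433973)) [-0.1 -0.5 -0.8]
base [553.  240.7] [62.7 89.4] 82.22145080566406 start 552.7 240.4
```

View pics/p4.png

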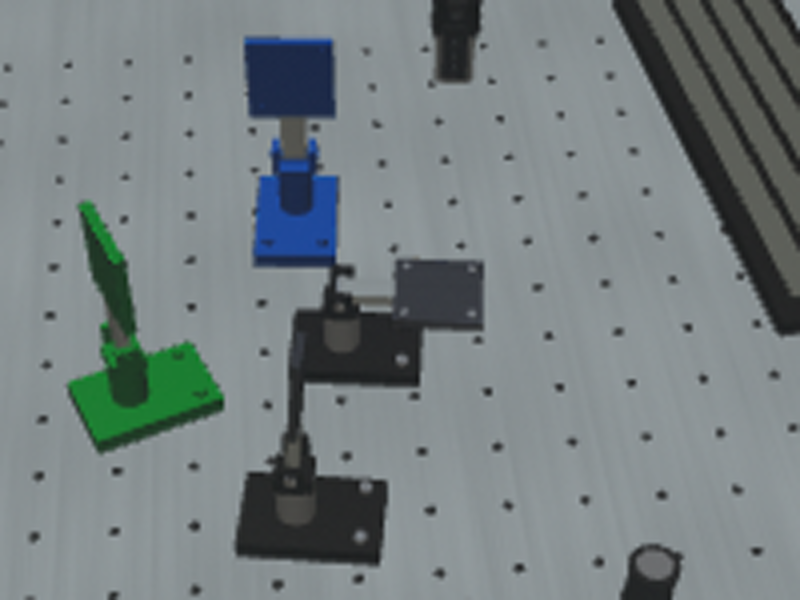

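The plate is level at (440,295), 0.4° off, and the stand has not moved. I go over the bar key at z 0.24.

```bash
python3 -m creep '[{"hand":0,"translation":[0.4,-3,0],"delta_rot":[0,0,0]},{"hand":0,"translation":[0.6,-5,0],"delta_rot":[0,0,0]},{"hand":0,"translation":[0.6,-5,0],"delta_rot":[0,0,0]},{"hand":0,"translation":[0.6,-5,0],"delta_rot":[0,0,0]},{"hand":0,"translation":[0.6,-5,0],"delta_rot":[0,0,0]},{"hand":0,"translation":[0.6,-5,0],"delta_rot":[0,0,0]},{"hand":0,"translation":[0.5,-3,0],"delta_rot":[0,0,0]},{"hand":0,"translation":[0.1,-1.4,0],"delta_rot":[0,0,0]}]'
python3 -m creep '[{"hand":0,"translation":[0,0,0],"delta_rot":[0,0,-9]},{"hand":0,"translation":[0,0,0],"delta_rot":[0,0,-9]},{"hand":0,"translation":[0,0,0],"delta_rot":[0,0,0]},{"hand":0,"translation":[0,0,0],"delta_rot":[0,0,0]}]'
python3 - <<'E'
from h import *
K=[.5283,-.0817,.08]
print(to(K).round(2),Ro.from_rotvec(ctrl.get_obs()['tool_rot']).as_matrix().round(3))
E
```

```text
t: 7.75
tool_pos: [0.5236, -0.0838, 0.2344]
tool_rot: [-0.222, -3.131, -0.001]
contact_force: [0.2, 0.4, -0.5]
opening: 0.0003
t: 8.25
tool_pos: [0.5248, -0.0822, 0.2357]
tool_rot: [0.272, -3.129, -0.001]
contact_force: [-0.5, -0.6, 0.2]
opening: 0.0003
[-0.37 -0.02 15.57] [[-0.985 -0.172 -0.001]
 [-0.172  0.985  0.   ]
 [ 0.001  0.001 -1.   ]]
```

Descend to 16 mm above the key and look again.

```bash
python3 -m creep '[{"hand":0,"translation":[-0.4,0,4],"delta_rot":[0,0,0]},{"hand":0,"translation":[0,0,5],"delta_rot":[0,0,0]},{"hand":0,"translation":[0,0,4],"delta_rot":[0,0,0]},{"hand":0,"translation":[0,0,2.5],"delta_rot":[0,0,0]},{"hand":0,"translation":[0,0,0],"delta_rot":[0,0,0]}]'
python3 - <<'E'
from h import *
print(to([.5283,-.0817,.064]).round(2))
im,d=ctrl.get_image('side'); cv2.imwrite('pics/k1.png',cv2.resize(im[180:300,180:340],(800,600),interpolation=2)[:,:,::-1])
E
```

```text
t: 8.88
tool_pos: [0.5268, -0.0812, 0.0786]
tool_rot: [0.272, -3.124, -0.003]
contact_force: [-0.5, -0.7, 0.3]
opening: 0.0003
[-0.14 -0.08  1.46]
```

View pics/k1.png

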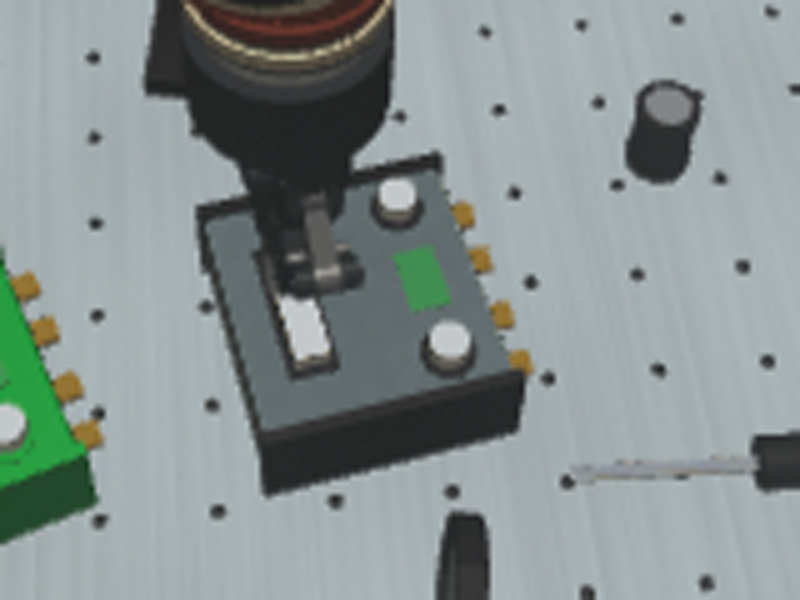

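The tip stands over the bar key, whose near half shows at (300,335), clear of both round keys. I press in small steps.

```bash
python3 -m creep '[{"hand":0,"translation":[-0.1,0,0.8],"delta_rot":[0,0,0]},{"hand":0,"translation":[0,0,0.5],"delta_rot":[0,0,0]},{"hand":0,"translation":[0,0,0.2],"delta_rot":[0,0,0]}]'
python3 -m creep '[{"hand":0,"translation":[0,0,0.2],"delta_rot":[0,0,0]},{"hand":0,"translation":[0,0,0],"delta_rot":[0,0,0]}]'
python3 -m creep '[{"hand":0,"translation":[0,0,0.2],"delta_rot":[0,0,0]},{"hand":0,"translation":[0,0,0],"delta_rot":[0,0,0]}]'
```

```text
t: 9.3
tool_pos: [0.53, -0.0819, 0.0665]
tool_rot: [-0.274, 3.129, -0.0]
contact_force: [-0.1, -0.3, -1.2]
opening: 0.0001
t: 9.55
tool_pos: [0.5298, -0.0819, 0.0643]
tool_rot: [0.274, -3.13, -0.0]
contact_force: [0.5, -0.2, -0.2]
opening: -0.0001
t: 9.8
tool_pos: [0.53, -0.0819, 0.0626]
tool_rot: [-0.274, 3.129, -0.0]
contact_force: [-0.4, -0.2, 2.3]
opening: -0.0002
```

```bash
python3 -m creep '[{"hand":0,"translation":[0,0,0.2],"delta_rot":[0,0,0]},{"hand":0,"translation":[0,0,0],"delta_rot":[0,0,0]}]'
python3 -m creep '[{"hand":0,"translation":[0,0,0.15],"delta_rot":[0,0,0]},{"hand":0,"translation":[0,0,0],"delta_rot":[0,0,0]}]'
python3 -m creep '[{"hand":0,"translation":[0,0,0.1],"delta_rot":[0,0,0]},{"hand":0,"translation":[0,0,0],"delta_rot":[0,0,0]}]'
```

```text
t: 10.05
tool_pos: [0.5301, -0.082, 0.0605]
tool_rot: [-0.274, 3.129, -0.0]
contact_force: [-0.4, -0.7, 2.8]
opening: -0.0001
t: 10.3
tool_pos: [0.5301, -0.082, 0.0591]
tool_rot: [-0.274, 3.129, -0.0]
contact_force: [-0.2, 0.7, 4.9]
opening: -0.0002
t: 10.55
tool_pos: [0.5301, -0.082, 0.0589]
tool_rot: [0.274, -3.13, 0.0]
contact_force: [-3.8, 1.4, 9.5]
opening: -0.0002
```

The key has bottomed: 9.5 N against the 4 N needed, and travel has stalled at 5 mm. I release straight up.

```bash
python3 -m creep '[{"hand":0,"translation":[0,0,0],"delta_rot":[0,0,0]},{"hand":0,"translation":[0,0,-0.5],"delta_rot":[0,0,0]},{"hand":0,"translation":[0,0,-1],"delta_rot":[0,0,0]},{"hand":0,"translation":[0,0,-4],"delta_rot":[0,0,0]},{"hand":0,"translation":[0,0,-5],"delta_rot":[0,0,0]},{"hand":0,"translation":[0,0,-5],"delta_rot":[0,0,0]},{"hand":0,"translation":[0,0,0],"delta_rot":[0,0,0]},{"hand":0,"translation":[0,0,0],"delta_rot":[0,0,0]}]'
python3 - <<'E'
from h import *
im,d=ctrl.get_image('side');P=cloud('side',d); o=np.load('side0.npz')
m=(im.min(-1)>140)&(P[...,2]>.047)&(P[...,2]<.062)&(abs(P[...,0]-.56)<.08)&(abs(P[...,1]+.07)<.08)
k,l,st,c=cv2.connectedComponentsWithStats(m.astype('uint8'))
for i in range(1,k):
    if st[i,4]>5: print('key',st[i,4],P[l==i].mean(0).round(4))
L=(P[...,:2]-H); a=L@xb;b=L@yb
m=(a>.038)&(a<.094)&(abs(b)<.028)&(P[...,2]>.045)&(P[...,2]<.08)
A=np.c_[a[m],b[m],np.ones(m.sum())]; print('plate',np.linalg.lstsq(A,P[m][:,2],rcond=None)[0].round(4))
df=np.abs(im.astype(int)-o['im']).max(-1)>40
k,l,st,c=cv2.connectedComponentsWithStats(df.astype('uint8'))
for i in range(1,k):
    if st[i,4]>6: print('changed',st[i])
cv2.imwrite('pics/end.png',cv2.resize(im,(800,600))[:,:,::-1]); print(ctrl.get_obs()['contact_force'].round(1),ctrl.get_obs()['tool_pos'])
E
```

```text
t: 11.55
tool_pos: [0.5293, -0.0817, 0.2122]
tool_rot: [0.274, -3.129, -0.001]
contact_force: [-0.0, 0.5, -0.0]
opening: 0.0
key 37 [ 0.5774 -0.0337  0.055 ]
key 169 [ 0.5283 -0.0821  0.0551]
key 45 [ 0.5914 -0.108   0.055 ]
plate [-0.0303  0.0443  0.0653]
changed [    0     0   277   194 20922]
changed [257  20   7   3   9]
changed [107  33  15   5  19]
changed [   0   60   47  130 2967]
changed [233 144   4   3  11]
changed [239 193   3   3   8]
[-0.5  0.5  0.1] [ 0.52883717 -0.08158017  0.21105142]
```

View pics/end.png

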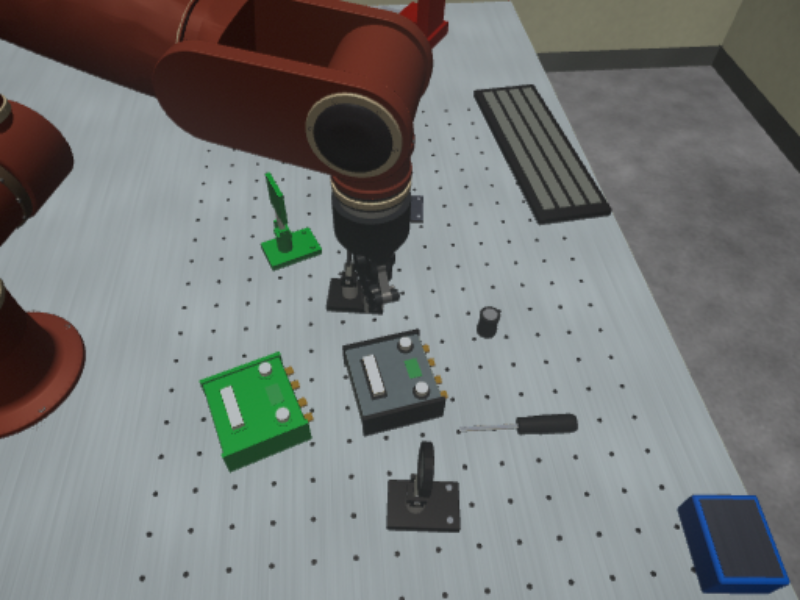

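All three keys read 55 mm high at their starting positions, the controller and bystanders look unchanged, and the robot is clear. I hand the job in.

```bash
python3 -c "
from station import ctrl
print(ctrl.finish_job())"
```

```text
the job is handed in; nothing more can be done
None
```

I folded the square beam block fully down with the shut fingertips, then pressed the bar key all the way in and let it come back up. The job was handed in at about 11.6 s of the 48 s allowed, and no verdict was reported.

- **Beam block:** The fold ended on the hinge stop at about 4.8 N. After I withdrew, the plate measured 0.4° off level, and its stand was within 1 mm of its start.
- **Bar key:** I pressed about 5 mm until travel stalled at 9.5 N. Afterwards all three keys measured 55 mm high, within about 1 mm of where they started.
- **Other objects:** The lens, lens tube and screwdriver looked unchanged in the last picture. The slit plate was last seen standing before the key press, because the gripper partly hid it at the end.
- **Check that disagreed:** The last plate fit read about 1.7° off level, against 0.4° before. The arm hid most of the plate in that picture, so I rely on the earlier clear view. Either value is well inside the 11° allowed.

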